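# Pack the flow-cell clamp and hold it shut

### The arm

A 6-joint arm with a two-finger parallel gripper is mounted at the origin on a cart in front of the work surface, level with it; the furniture and walls round the work are solid. World frame = base frame: x ahead of the robot, y to its left, z up, the work surface at z = 0. Lengths are in m, angles in rad, forces in N, time in s.
With the tool pointing down it reaches from about 0.375 to 0.9 m from the base axis. Payload 3.1 kg.
Tool frame: the origin (TCP) lies at the very end of the fingers, on their centre line; the grasp point (between the pads) lies 19 mm behind it (grip_depth is the distance from the TCP to the grasp point, in m); z points along the fingers, y is the line along which they close (so a half turn about z gives the same grasp; the last joint's range is limited). The gripper opens to 85 mm and grips with 20 to 120 N. Pads are 22 mm wide; open, the fingers measure 114 mm over their backs; the gripper's body (76 mm by 85 mm) begins 54 mm behind the grasp point. The pads swing forward as they close: fully open they stand 13 mm farther back than shut.
Start: joints at [1.109, 0.527, 1.433, -0, 1.181, -0.178], TCP at [0.175, 0.6, 0.203] pointing down, gripper open.
Joint ranges: [-3.08, 3.08], [-0.75, 2.2], [0.22, 2.44], [-1.43, 4.57], [0, 2.65], [-2.85, 2.85]. Speed limits (rad/s): [2.79, 2.79, 3.14, 3.14, 3.14, 3.14].

### API

Orientations are given as a unit quaternion [x, y, z, w].
In Python, from station import * gives the robot as it stands.
- The arm moves only by the tool apply_moves, never from a script. Its argument "plan" is a list of rows, each a list of 7 numbers: the shift along the tool's x, y, z in m, then the turn, a rotation vector about the tool's x, y, z in rad, then the gripper command: -1 is fully open, 1 is shut, values between are in proportion. In form: [[dx, dy, dz, wx, wy, wz, jaw], ...]. A call has 1 to 8 rows; each row shifts and turns the commanded pose from where the row before left it, along the tool's axes as they then stand; what a row does not reach is not made up. A row lasts 1/8 s, in which the tool goes at most 62.5 mm and 10.7 degrees, less where a joint would pass 70% of its speed; a pose out of reach is approached as far as the arm can. A call is refused whole if a number of a shift passes 0.0625 or a number of a turn 0.188, either way. A call with a gripper value outside its range is refused whole. The fingers move at their own pace and stop on an object; "force" is the grip in N (left out, the last holds). Time passes only in rows, so rows that do not move let the fingers close. It gives the time, the measured TCP pose, the force, the opening and the grip force at its end, in the units of the state.
- sense(): the state, without advancing time (a new reading comes with each control period).
- snapshot(name): name is "scene" or "top"; returns the picture (400x640x3 uint8, red, green, blue); there is no depth.
- calibration(name): a dict with "camera_matrix" (3x3 intrinsics, pixels), "R" (3x3) and "t" (3): a world point X has camera coordinates R X + t. Camera axes: x right, y down, z forward; pixel columns grow to the right and rows downward; lengths in m; the calibration is good to about 2 mm. A picture is of the moment at which its call begins. calibration takes no time and is no camera call.
- sign_off(): hands the job in; it is judged then, once.
The state is a dict: "t": time; "q": joint angles; "qd": joint speeds; "tau": joint torques, N m; "tcp_pos": TCP position; "tool_rot": TCP orientation; "force": force on the tool from outside, world axes, zero at the start; "ft_torque": the same for the moment, N m; "finger_gap": opening from 0.0 (shut) to 1.0 (fully open); "gripper_force": force on a finger pad.
Only numpy, scipy, OpenCV 4.12 (cv2) and the standard library are available. Lean on these libraries where they do the work, as an engineer would, in place of code of your own. Each camera call takes 0.05 s, during which the arm holds its last target. There are 200 camera calls.

### The job

Take the worn spacer (thin, with a notched top corner) out of the gap of the small spring clamp and drop it in the open reject bin. Then stand good spacer blocks from the rack squarely side by side in the gap, as many as it needs, until the sprung jaw, slid forward, tightens firmly on them against the fixed cell block before its travel runs out. Finish while still holding the jaw forward, the spacers themselves let go, with the stack tight and upright between jaw and cell block (the spring opens it if let go); leave the two vials and the timer where they are.

Things in the scene. Friction and masses are not known exactly. Their poses are not given: they have to be found in the camera images.
- clamp: spring clamp, fixed to the worktop: aluminium base plate 60 x 190 x 8 mm; origin at the centre of its underside, on the worktop. Own y runs along the base, the line in which the stack is clamped: the fixed cell block is on the -y side of the gap, the sliding jaw on the +y side. The gap is open at both sides (+-x) and above; parts stand on the plate's top, 8 mm above the worktop. A fixed bearing block 40 mm wide, 12 mm long, up to 34 mm high, stands at own y = +28 to +40 mm
- jaw (a joint): travel of the clamp's jaw: 0 = fully back (open), grows as the jaw slides along the clamp's -y towards the cell block, stops hard at 0.029 m. A spring pushes it back with 2.5 N at 0 rising to 4 N at the end, so it must be held. If it reaches the end of its travel the stack is too thin
- jaw_face (a point): centre line of the jaw's flat clamping face (steel, 40 mm wide, 10 to 37 mm above the worktop), this point 23 mm above the worktop; moves with the jaw. The face looks along the clamp's -y
- grip_plate (a point): middle of the upright dark plate by which the jaw is moved (pinch it or push it), 60 mm above the worktop and 70 mm behind the jaw face; the plate is 36 mm wide (clamp x), 10 mm thick (clamp y), from 14 to 80 mm above the worktop; it is part of the jaw and moves with it
- cell_block: aluminium flow-cell block bolted on the clamp's base, the fixed end of the gap: 44 mm wide (own x), 25 mm long (own y), 28 mm high, its top 36 mm above the worktop; origin at the centre of its underside. Its clamping face is 12.5 mm from its origin along its +y, which is the clamp's +y. Its place along the base differs every time: the gap from this face to the open jaw is 28 to 66 mm
- worn_spacer: worn spacer left standing loose in the gap: aluminium, 36 mm wide (own x), 12 mm thick (own y), 65 mm tall; the top corner at +x is cut away by 10 mm over the top 18 mm, so its top 18 mm are 26 mm wide (own x from -18 to +8 mm); about 0.07 kg; origin at the centre of its underside
- rack: grey plastic spacer rack, fixed: 60 x 130 x 20 mm, origin at the centre of its underside; three pockets 12 mm deep (floor 8 mm above the worktop), 40 mm apart along its own y, with about 2 mm of room round each block
- spacer_0: aluminium spacer block, 36 mm wide (own x) by 20 mm thick (own y) by 65 mm tall (own z), rounded edges, about 0.12 kg; origin at the centre of its underside. Stands upright in a pocket of the rack, its underside 8 mm above the worktop
- spacer_1: aluminium spacer block, 36 mm wide (own x) by 20 mm thick (own y) by 65 mm tall (own z), rounded edges, about 0.12 kg; origin at the centre of its underside. Stands upright in a pocket of the rack, its underside 8 mm above the worktop
- spacer_2: aluminium spacer block, 36 mm wide (own x) by 20 mm thick (own y) by 65 mm tall (own z), rounded edges, about 0.12 kg; origin at the centre of its underside. Stands upright in a pocket of the rack, its underside 8 mm above the worktop
- reject_bin: open grey plastic reject bin, fixed: 110 x 110 mm outside, 45 mm high, walls and floor 4 mm; origin at the centre of its underside
- vial_a: bystander: small vial with a black cap, 24 mm across, 51 mm tall, origin under its centre
- vial_b: bystander: small vial with a blue cap, 24 mm across, 51 mm tall, origin under its centre
- timer: bystander: bench timer, 24 x 62 x 60 mm, origin under its centre
There are look-alikes about, which are no part of the job. What is shaped like the worn_spacer but blue is not meant.

How it is judged:
By the outcome, as a careful person would: the job done as asked, in the order asked, and still so for the second after the job is handed in, while the arm keeps its last pose, push and grip.
It also fails if it takes over 54 s, if anything falls off the work surface, if the arm or the gripper's body presses on something with over 40 N, if the wrist force passes 120 N, or if a joint passes its speed limit or range.

## Working session

There is one attempt and no reset: what is moved stays moved. The work goes in short steps, Python scripts to look and compute and a tool call to move; the robot and the scene stay as the last step left them, time stands still between calls to the robot, and variables do not carry over. Pictures are saved under pics/ and viewed, at most 10 in all, crops included, and the job is handed in when it is done.

Besides the shell and the picture viewer there is one more tool, called after "Emit:" by a JSON object that holds its "api" and its "payload", one argument or row to a line. apply_moves: Moves the arm, as the interface text tells. Its arguments: {"type":"object","properties":{"plan":{"type":"array"},"force":{"type":"number"}},"required":["plan"]}

```bash
ls; mkdir -p pics; python3 - <<'E'
from station import *
import cv2
for n in("scene","top"):
    cv2.imwrite(f"pics/{n}0.png",snapshot(n)[:,:,::-1]); c=calibration(n); print(n,c)
s=sense();print(s)
E
```

```text
pics
scene {'camera_matrix': array([[439.29445159,   0.        , 320.8049966 ],
       [  0.        , 439.29445159, 198.59245591],
       [  0.        ,   0.        ,   1.        ]]), 'R': array([[ 0.62762463, -0.77844816,  0.01028509],
       [-0.53987925, -0.44472064, -0.71467052],
       [ 0.56090794,  0.44299211, -0.69938564]]), 't': array([-0.35633765,  0.41527361,  0.784697  ])}
top {'camera_matrix': array([[416.89815693,   0.        , 312.40614443],
       [  0.        , 416.89815693, 207.35882218],
       [  0.        ,   0.        ,   1.        ]]), 'R': array([[-0.01517072, -0.99975396, -0.0161821 ],
       [-0.9887249 ,  0.01741068, -0.14872776],
       [ 0.1489729 ,  0.01374334, -0.98874577]]), 't': array([0.05313539, 0.61772938, 0.93316868])}
{'t': 0.1, 'q': array([ 1.10850337e+00,  5.28338973e-01,  1.43374885e+00, -1.00857931e-05,
        1.18141510e+00, -1.78514367e-01]), 'qd': array([-0.00055762, -0.00217589, -0.0037288 , -0.0004815 ,  0.00053547,
       -0.00073693]), 'tau': array([-1.81266869e-04, -4.43306458e+01, -1.78586268e+01, -2.55656805e-04,
        3.95504685e-03,  1.57379952e-05]), 'tcp_pos': array([0.17466355, 0.59938461, 0.20246061]), 'tool_rot': array([ 1.41411712e-01,  9.89950411e-01, -9.07996251e-04, -2.96393530e-04]), 'force': array([ 0.03017952, -0.5715964 , -0.41147007]), 'ft_torque': array([ 0.00258744, -0.00130729,  0.040945  ]), 'gripper_force': 0.0, 'finger_gap': 0.9999283745300491}
```

View pics/scene0.png

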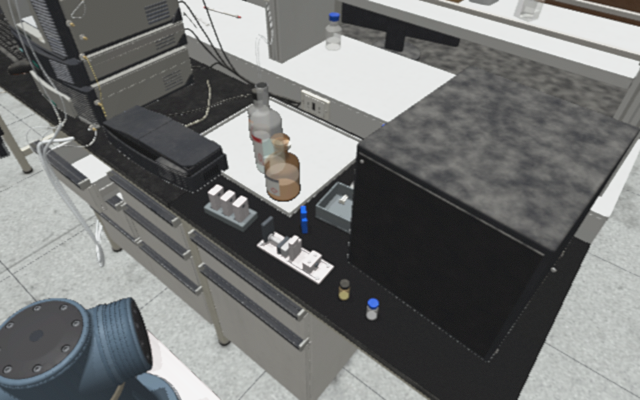

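View pics/top0.png

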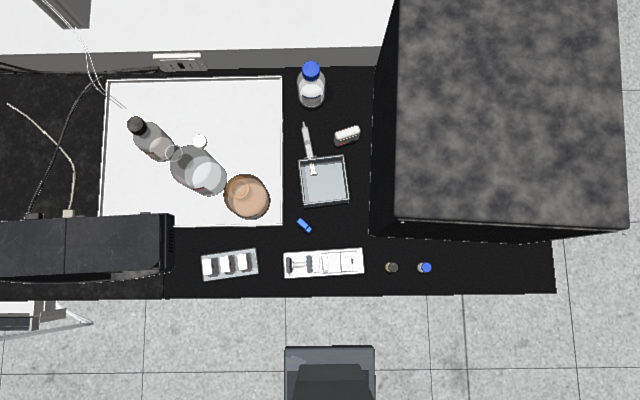

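The overview shows the clamp at about top (323,262) with its dark grip plate at left (287,264), so clamp +y points left (world +y). The rack is at (229,264), the bin at (324,181), a blue look-alike at (304,226), vials at (391,267) and (424,267), and a big black box at the right. I'll take a close crop.

```bash
python3 - <<'E'
import cv2,numpy as np
a=cv2.imread("pics/top0.png")[225:295,190:390]; b=cv2.imread("pics/scene0.png")[175:300,190:390]
a=cv2.resize(a,None,fx=4,fy=4,interpolation=cv2.INTER_CUBIC)
b=cv2.resize(b[:,:],None,fx=4,fy=4,interpolation=cv2.INTER_CUBIC)[:310+0]
cv2.imwrite("pics/crop1.png",np.vstack([a,b])[:590])
b=cv2.imread("pics/scene0.png")[175:290,195:345]
cv2.imwrite("pics/crop2.png",cv2.resize(b,None,fx=5,fy=5,interpolation=cv2.INTER_CUBIC))
cv2.imwrite("pics/crop1.png",a)
E
```

```text
(no output)
```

View pics/crop1.png

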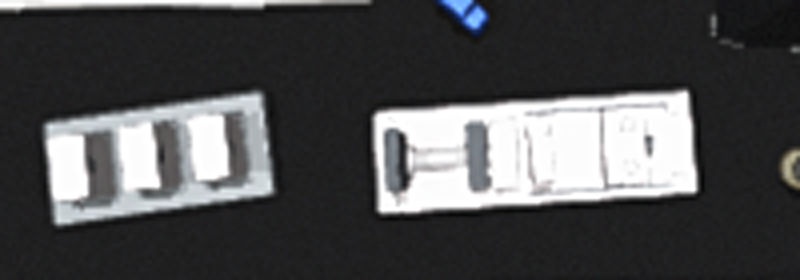

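View pics/crop2.png

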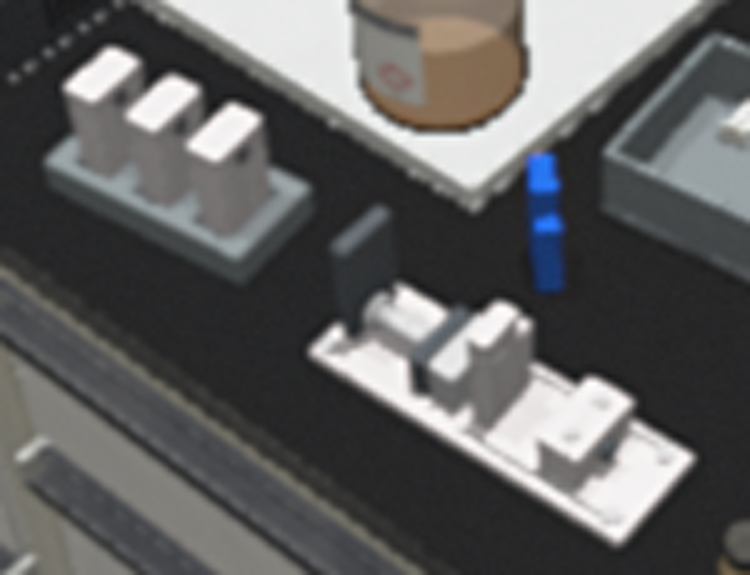

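```bash
cat > h.py <<'E'
from station import *
import cv2,numpy as np
def ray(n,px,z):
    c=calibration(n);K,R,t=c["camera_matrix"],c["R"],c["t"]
    C=-R.T@t; d=R.T@np.linalg.inv(K)@[px[0],px[1],1]
    return C+d*(z-C[2])/d[2]
def proj(n,X):
    c=calibration(n); p=c["camera_matrix"]@(c["R"]@np.asarray(X,float)+c["t"]); return p[:2]/p[2]
E
python3 - <<'E'
from h import *
T=lambda p:(p[0]/4+190-.375,p[1]/4+225-.375)
S=lambda p:(p[0]/5+195-.4,p[1]/5+175-.4)
def show(n,f,pts,z):
    P=np.array([ray(n,f(p),z)[:2] for p in pts]);print(n,z,P.round(4).tolist())
    if len(P)==4:
        print(' c',P.mean(0).round(4),'sides',np.linalg.norm(P-np.roll(P,-1,0),axis=1).round(4), [round(np.degrees(np.arctan2(*(P[(i+1)%4]-P[i])[::-1])),1) for i in range(4)])
for n in("scene","top"):
    c=calibration(n);print((-c["R"].T@c["t"]).round(3))
print('base');show('top',T,[(374,112),(688,92),(697,192),(378,213)],.008)
show('scene',S,[(312,350),(398,284),(694,458),(620,545)],.008)
print('rack');show('top',T,[(44,124),(262,92),(275,192),(55,226)],.02)
print('spacers top')
show('top',T,[(48,138),(85,135),(89,197),(55,202)],.073)
show('top',T,[(119,127),(153,123),(160,186),(126,190)],.073)
show('top',T,[(190,117),(222,113),(231,178),(197,182)],.073)
show('scene',S,[(64,86),(113,45),(145,60),(93,103)],.073)
show('scene',S,[(126,117),(172,73),(205,88),(155,133)],.073)
show('scene',S,[(188,146),(235,101),(268,116),(217,163)],.073)
print('worn');show('scene',S,[(470,336),(502,300),(518,306),(492,345)],.073)
print('cell');show('scene',S,[(540,438),(590,377),(636,398),(588,462)],.036)
show('top',T,[(603,108),(667,104),(667,189),(603,190)],.036)
show('top',T,[(603,108),(603,190)],.036)
print('grip plate');show('scene',S,[(332,242),(382,207),(394,215),(344,252)],.08)
print('bin');print([ray('top',p,.045)[:2].round(3).tolist() for p in [(299,157),(346,155),(349,203),(302,207)]])
print('vial',[ray('top',p,.051)[:2].round(3).tolist() for p in [(391,267),(424,267)]])
print('blackbox left',[ray('top',p,.1)[:2].round(3).tolist() for p in [(165,213),(165,275)]])
E
```

```text
[ 0.008 -0.44   0.849]
[0.473 0.03  1.015]
base
top 0.008 [[0.5154, 0.1157], [0.5244, -0.0733], [0.4649, -0.0767], [0.4554, 0.1136]]
 c [0.49   0.0198] sides [0.1892 0.0595 0.1906 0.06  ] [np.float64(-87.3), np.float64(-176.7), np.float64(92.9), np.float64(2.0)]
scene 0.008 [[0.4558, 0.1122], [0.5143, 0.1091], [0.5232, -0.0741], [0.4629, -0.078]]
 c [0.4891 0.0173] sides [0.0586 0.1834 0.0605 0.1903] [np.float64(-3.0), np.float64(-87.2), np.float64(-176.3), np.float64(92.1)]
rack
top 0.02 [[0.5109, 0.3116], [0.5278, 0.1815], [0.4688, 0.1735], [0.4509, 0.3036]]
 c [0.4896 0.2425] sides [0.1312 0.0596 0.1313 0.0605] [np.float64(-82.6), np.float64(-172.3), np.float64(97.8), np.float64(7.6)]
spacers top
top 0.073 [[0.501, 0.2941], [0.5023, 0.2732], [0.4678, 0.2702], [0.4653, 0.2893]]
 c [0.4841 0.2817] sides [0.0209 0.0347 0.0192 0.036 ] [np.float64(-86.3), np.float64(-175.1), np.float64(97.4), np.float64(7.7)]
top 0.073 [[0.5065, 0.2541], [0.5084, 0.2349], [0.4733, 0.2304], [0.4713, 0.2495]]
 c [0.4899 0.2422] sides [0.0193 0.0355 0.0192 0.0355] [np.float64(-84.2), np.float64(-172.8), n
[... 1278 characters left out ...]
loat64(-80.8), np.float64(-171.7), np.float64(97.8)]
top 0.036 [[0.5144, -0.0206], [0.5161, -0.058], [0.4671, -0.0565], [0.4671, -0.0194]]
 c [ 0.4912 -0.0386] sides [0.0374 0.0491 0.0371 0.0473] [np.float64(-87.3), np.float64(178.2), np.float64(90.0), np.float64(-1.4)]
top 0.036 [[0.5144, -0.0206], [0.4671, -0.0194]]
grip plate
scene 0.08 [[0.4705, 0.1043], [0.502, 0.1018], [0.5018, 0.0937], [0.4695, 0.0955]]
 c [0.4859 0.0988] sides [0.0316 0.0081 0.0324 0.0089] [np.float64(-4.6), np.float64(-91.3), np.float64(176.9), np.float64(83.6)]
bin
[[0.741, 0.073], [0.744, -0.039], [0.628, -0.043], [0.62, 0.068]]
vial [[0.477, -0.134], [0.476, -0.209]]
blackbox left [[0.604, 0.371], [0.467, 0.366]]
```

The bounding sizes agree (base 60×190, rack 60×130, spacers 36×20). What could be taken for the worn spacer:
- The thin notched aluminium piece in the gap, scene px (295,245). This is the one I choose.
- The blue notched one, scene px (304,220). Excluded by colour.
- The rack spacers, scene px (215,195), (228,202) and (240,208). These have no notch.

The crop confirms the choice, with the notch on the far (+x) side. The gap is about 50 mm.

```bash
cat >> h.py <<'E'
from scipy.spatial.transform import Rotation as Ro
def toolR(yaw): # yaw (deg) of tool y in world, tool pointing down
    a=np.radians(yaw); y=np.array([np.cos(a),np.sin(a),0]); z=np.array([0,0,-1.]); return np.c_[np.cross(y,z),y,z]
def plan(way, jaw=-1):
    """way: list of (x,y,z,yaw,nrows) -> printed tool-frame rows from the measured pose"""
    s=sense(); p=s["tcp_pos"].copy(); R=Ro.from_quat(s["tool_rot"]).as_matrix()
    for x,y,z,yaw,n in way:
        for k in range(n,0,-1):
            d=R.T@((np.array([x,y,z])-p)/k); w=Ro.from_matrix(R.T@toolR(yaw)).as_rotvec()/k
            d,w=d.round(4),w.round(3); print([*map(float,d),*map(float,w),jaw],end=',\n')
            p=p+R@d; R=R@Ro.from_rotvec(w).as_matrix()
def st():
    s=sense();R=Ro.from_quat(s["tool_rot"]).as_matrix()
    print(round(s["t"],2),s["tcp_pos"].round(4),'yaw',np.degrees(np.arctan2(R[1,1],R[0,1])).round(1),'F',s["force"].round(1),'gap',round(s["finger_gap"],3),s["gripper_force"])
E
python3 - <<'E'
from h import *
st(); plan([(.487,.016,.15,97,12),(.487,.016,.043,97,4)])
E
```

```text
0.1 [0.1747 0.5994 0.2025] yaw 73.7 F [ 0.  -0.6 -0.4] gap 1.0 0.0
[-0.0386, -0.0394, 0.0044, -0.0, -0.0, -0.034, -1],
[-0.0372, -0.0407, 0.0044, -0.0, -0.0, -0.034, -1],
[-0.0358, -0.0419, 0.0044, -0.0, -0.0, -0.034, -1],
[-0.0344, -0.0431, 0.0044, -0.0, -0.0, -0.034, -1],
[-0.0329, -0.0442, 0.0044, -0.0, -0.0, -0.034, -1],
[-0.0314, -0.0453, 0.0045, -0.0, -0.0, -0.034, -1],
[-0.0298, -0.0464, 0.0044, -0.0, -0.0, -0.034, -1],
[-0.0282, -0.0474, 0.0045, -0.0, -0.0, -0.034, -1],
[-0.0266, -0.0483, 0.0044, -0.0, -0.0, -0.033, -1],
[-0.025, -0.0491, 0.0045, -0.001, -0.0, -0.034, -1],
[-0.0234, -0.05, 0.0044, -0.0, -0.0, -0.033, -1],
[-0.0217, -0.0507, 0.0044, -0.001, -0.001, -0.034, -1],
[0.0, -0.0, 0.0267, 0.0, 0.0, 0.0, -1],
[0.0, -0.0, 0.0268, 0.0, 0.0, 0.0, -1],
[0.0, -0.0, 0.0267, 0.0, 0.0, 0.0, -1],
[0.0, -0.0001, 0.0268, 0.0, 0.0, 0.0, -1],
```

Emit:
{"api": "apply_moves", "payload": {
  "plan": [
    [-0.039,-0.039,0.004,0,0,-0.034,-1],
    [-0.037,-0.041,0.004,0,0,-0.034,-1],
    [-0.036,-0.042,0.004,0,0,-0.034,-1],
    [-0.034,-0.043,0.004,0,0,-0.034,-1],
    [-0.033,-0.044,0.004,0,0,-0.034,-1],
    [-0.031,-0.045,0.004,0,0,-0.034,-1],
    [-0.03,-0.046,0.004,0,0,-0.034,-1],
    [-0.028,-0.047,0.004,0,0,-0.034,-1]
  ],
  "force": 40
}}

```text
t: 1.1
tcp_pos: [0.3835, 0.2109, 0.1711]
tool_rot: [0.005, 1.0, 0.0, 0.0]
force: [1.1, 0.0, -0.7]
finger_gap: 1.0
gripper_force: 0.0
```

Emit:
{"api": "apply_moves", "payload": {
  "plan": [
    [-0.027,-0.048,0.004,0,0,-0.034,-1],
    [-0.025,-0.049,0.005,0,0,-0.034,-1],
    [-0.023,-0.05,0.005,0,0,-0.034,-1],
    [-0.022,-0.05,0.005,0,0,-0.034,-1],
    [0,0,0.02,0,0,0,-0.2],
    [0,0,0,0,0,0,-0.2]
  ]
}}

```text
t: 1.85
tcp_pos: [0.4862, 0.0189, 0.1309]
tool_rot: [-0.061, 0.998, 0.001, -0.002]
force: [-0.7, 0.5, 0.8]
finger_gap: 0.612
gripper_force: 0.0
```

```bash
python3 - <<'E'
from h import *
st(); plan([(.487,.016,.043,97,3)])
E
```

```text
1.85 [0.4862 0.0189 0.1309] yaw 97.0 F [-0.7  0.5  0.8] gap 0.612 0.0
[-0.0003, -0.001, 0.0293, 0.0, -0.001, 0.0, -1],
[-0.0002, -0.0011, 0.0293, 0.001, -0.002, 0.0, -1],
[-0.0002, -0.001, 0.0293, 0.0, -0.001, 0.0, -1],
```

Emit:
{"api": "apply_moves", "payload": {
  "plan": [
    [0,-0.001,0.03,0,0,0,-0.2],
    [0,-0.001,0.03,0,-0.002,0,-0.2],
    [0,-0.001,0.027,0,-0.002,0,-0.2],
    [0,0,0,0,0,0,1],
    [0,0,0,0,0,0,1],
    [0,0,0,0,0,0,1],
    [0,0,0,0,0,0,1]
  ]
}}

```text
t: 2.72
tcp_pos: [0.4887, 0.0163, 0.0463]
tool_rot: [-0.062, 0.998, -0.0, 0.003]
force: [0.5, 0.3, -0.2]
finger_gap: 0.001
gripper_force: 0.0
```

```bash
python3 - <<'E'
from h import *
st(); plan([(.49,.018,.15,97,3),(.68,.008,.15,97,4),(.68,.008,.07,97,2)],1)
E
```

```text
2.73 [0.4887 0.0163 0.0463] yaw 97.1 F [ 0.5  0.3 -0.2] gap 0.001 0.0
[-0.0007, 0.0005, -0.0346, -0.0, 0.002, 0.001, 1],
[-0.0006, 0.0005, -0.0346, -0.0, 0.002, 0.001, 1],
[-0.0006, 0.0004, -0.0345, -0.001, 0.002, 0.0, 1],
[-0.0468, -0.0083, -0.0, 0.0, -0.0, 0.0, 1],
[-0.0468, -0.0083, -0.0, 0.0, -0.0, 0.0, 1],
[-0.0469, -0.0082, -0.0, 0.0, -0.0, 0.0, 1],
[-0.0468, -0.0083, -0.0, 0.0, -0.0, 0.0, 1],
[-0.0, -0.0, 0.04, 0.0, -0.0, 0.0, 1],
[-0.0001, -0.0, 0.04, 0.0, -0.0, 0.0, 1],
```

The gripper shut on nothing, so I'll look.

```bash
python3 - <<'E'
from h import *
b=snapshot("scene")[:,:,::-1]; a=snapshot("top")[:,:,::-1]
cv2.imwrite("pics/s2f.png",b);cv2.imwrite("pics/t2f.png",a)
b=cv2.resize(b[205:300,225:355],None,fx=6,fy=6,interpolation=cv2.INTER_CUBIC)
cv2.imwrite("pics/c3.png",b)
E
```

```text
(no output)
```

View pics/c3.png

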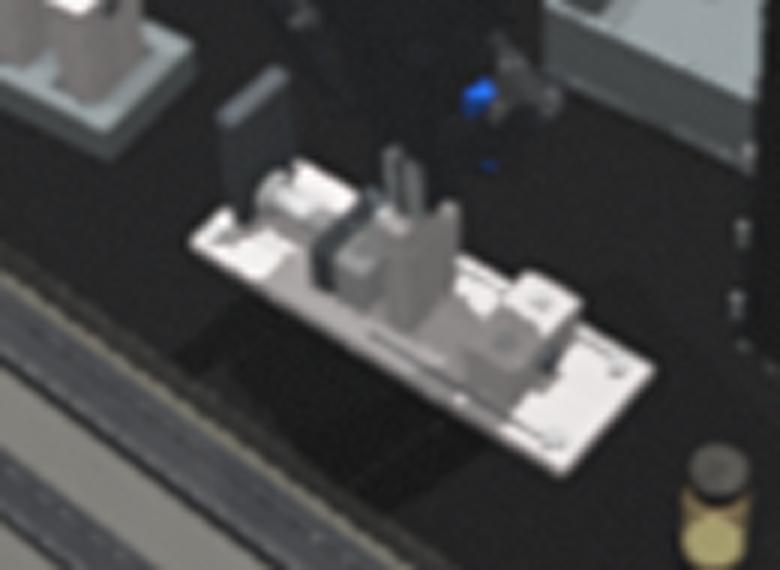

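```bash
python3 - <<'E'
from h import *
st()
S=lambda X:((proj("scene",X)-[225,205]+.4)*6).round(0)
p=sense()["tcp_pos"]; print('tcp',S(p),'20mm up',S(p+[0,0,.02]), '60 up', S(p+[0,0,.06]))
# worn model at candidate pose
def worn(x,y,yaw):
    a=np.radians(yaw);R=np.array([[np.cos(a),-np.sin(a)],[np.sin(a),np.cos(a)]])
    for X,Z in[(-.018,.008),(.018,.008),(.018,.055),(.008,.055),(.008,.073),(-.018,.073)]:
        for Y in(-.006,.006):
            q=R@[X,Y]+[x,y]; print((X,Y,Z),S([*q,Z]))
worn(.491,.016,5)
for n,h in(('jawface',.01),('',.0)): pass
E
```

```text
2.83 [0.4884 0.0163 0.0459] yaw 97.1 F [-0.1 -0.1  0.8] gap -0.003 0.0
tcp [419. 248.] 20mm up [418. 215.] 60 up [414. 146.]
(-0.018, -0.006, 0.008) [412. 341.]
(-0.018, 0.006, 0.008) [388. 328.]
(0.018, -0.006, 0.008) [465. 283.]
(0.018, 0.006, 0.008) [441. 270.]
(0.018, -0.006, 0.055) [463. 207.]
(0.018, 0.006, 0.055) [438. 194.]
(0.008, -0.006, 0.055) [448. 223.]
(0.008, 0.006, 0.055) [423. 210.]
(0.008, -0.006, 0.073) [447. 193.]
(0.008, 0.006, 0.073) [422. 180.]
(-0.018, -0.006, 0.073) [407. 236.]
(-0.018, 0.006, 0.073) [381. 223.]
```

```bash
python3 - <<'E'
import cv2
a=cv2.imread("pics/t2f.png")[225:295,255:375]
cv2.imwrite("pics/c4.png",cv2.resize(a,None,fx=6,fy=6,interpolation=cv2.INTER_CUBIC))
E
```

```text
(no output)
```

View pics/c4.png

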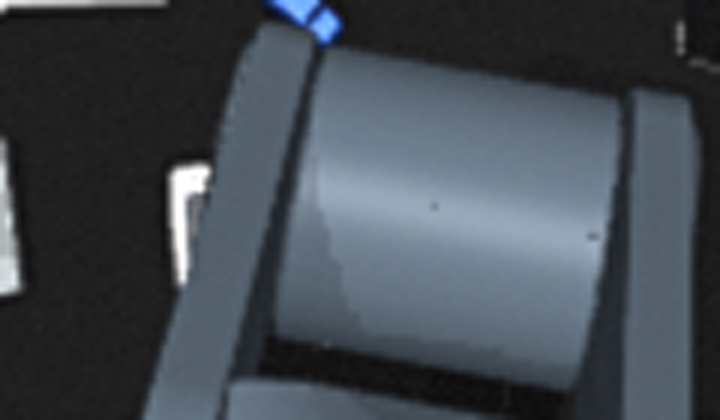

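```bash
python3 - <<'E'
from h import *
T=lambda X:((proj("top",X)-[190,225]+.375)*4).round(0)
a=np.radians(5);R=np.array([[np.cos(a),-np.sin(a)],[np.sin(a),np.cos(a)]])
for X,Y,Z in[(-.018,-.006,.073),(-.018,.006,.073),(.008,-.006,.073),(.008,.006,.073),(.018,-.006,.055),(.018,.006,.055),(-.018,-.006,.008)]:
    print(X,Y,Z,T([*(R@[X,Y]+[.491,.016]),Z]))
g=cv2.imread("pics/scene0.png")[225:275,265:330];f=cv2.imread("pics/s2f.png")[225:275,265:330]
f2=lambda i:cv2.resize(i,None,fx=6,fy=6,interpolation=cv2.INTER_CUBIC)
t=cv2.resize(cv2.imread("pics/top0.png")[245:275,275:372],None,fx=8,fy=8,interpolation=cv2.INTER_CUBIC)
t=np.clip((t.astype(float)-150)*2.4,0,255).astype(np.uint8)
w=np.zeros((300+240,780,3),np.uint8);w[:300,:390]=f2(g);w[:300,390:]=f2(f);w[300:,:776]=t
cv2.imwrite("pics/c5.png",w)
E
```

```text
-0.018 -0.006 0.073 [556. 179.]
-0.018 0.006 0.073 [535. 182.]
0.008 -0.006 0.073 [551. 133.]
0.008 0.006 0.073 [530. 135.]
0.018 -0.006 0.055 [549. 116.]
0.018 0.006 0.055 [528. 118.]
-0.018 -0.006 0.008 [554. 179.]
```

View pics/c5.png

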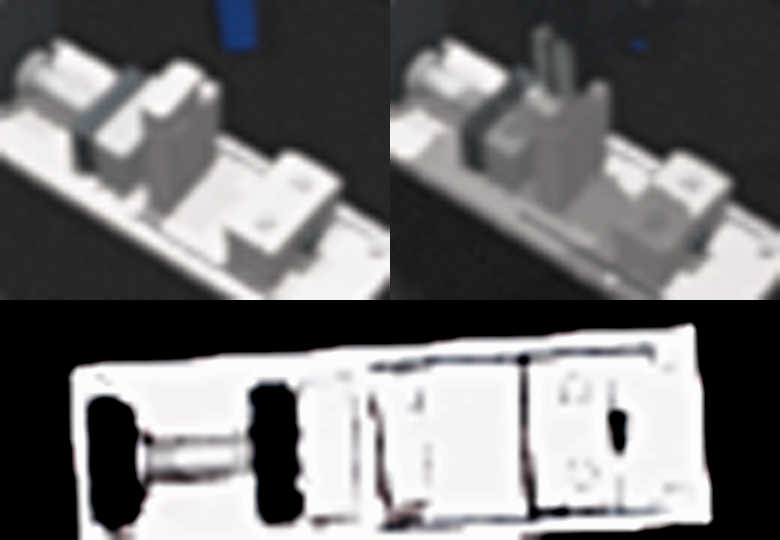

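Emit:
{"api": "apply_moves", "payload": {
  "plan": [
    [0,0,-0.05,0,0,0,1],
    [0,0,-0.05,0,0,0,1],
    [0,0.04,-0.02,0,0,0,1],
    [0,0,0,0,0,0,-0.2]
  ]
}}

```text
t: 3.32
tcp_pos: [0.4831, 0.0574, 0.1673]
tool_rot: [-0.063, 0.998, -0.0, 0.004]
force: [-0.5, 0.3, -1.0]
finger_gap: 0.203
gripper_force: 0.0
```

```bash
python3 - <<'E'
from h import *
st()
b=snapshot("scene")[:,:,::-1];cv2.imwrite("pics/s3f.png",b)
g=cv2.imread("pics/scene0.png")
f2=lambda i:cv2.resize(i[175:275,255:335],None,fx=5,fy=5,interpolation=cv2.INTER_CUBIC)
cv2.imwrite("pics/c6.png",np.hstack([f2(g),f2(b)]))
E
```

```text
3.33 [0.4831 0.0574 0.1673] yaw 97.3 F [-0.5  0.3 -1. ] gap 0.203 0.0
```

View pics/c6.png

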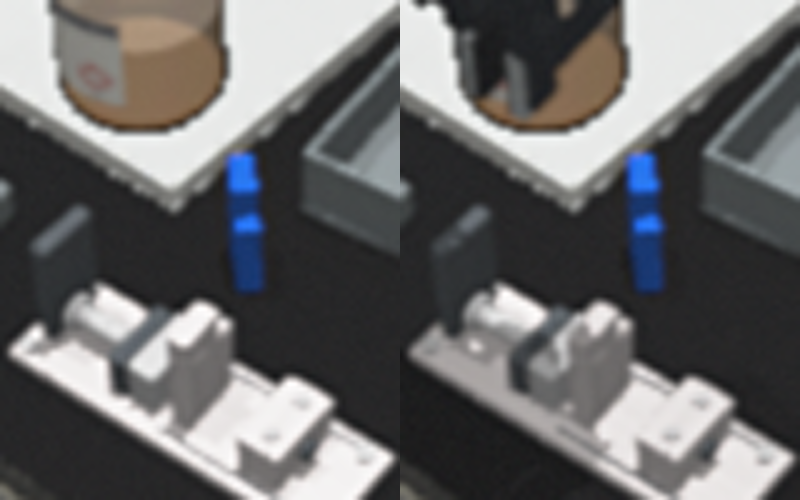

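```bash
python3 - <<'E'
from h import *
s=sense();p=s["tcp_pos"];R=Ro.from_quat(s["tool_rot"]).as_matrix()
S=lambda X:((proj("scene",X)-[255,175]+.4)*5).round(0)+[400,0]
for dy in(-.02,-.0085,.0,.0085,.02):
  for dx in(-.011,.011): print(dy,dx,S(p+R@[dx,dy,0]),S(p+R@[dx,dy,-.02]))
E
```

```text
-0.02 -0.011 [565. 147.] [563. 114.]
-0.02 0.011 [536. 177.] [533. 145.]
-0.0085 -0.011 [543. 137.] [541. 104.]
-0.0085 0.011 [514. 167.] [511. 135.]
0.0 -0.011 [528. 130.] [525.  97.]
0.0 0.011 [498. 160.] [495. 127.]
0.0085 -0.011 [512. 122.] [509.  90.]
0.0085 0.011 [482. 152.] [479. 120.]
0.02 -0.011 [491. 113.] [488.  80.]
0.02 0.011 [461. 142.] [458. 110.]
```

```bash
python3 - <<'E'
from h import *
g=cv2.imread("pics/scene0.png").astype(int);f=cv2.imread("pics/s3f.png").astype(int)
d=np.abs(g-f).max(2)
for r in range(176,215): print(r,''.join('#' if v>40 else('+' if v>15 else '.') for v in d[r,255:300]))
c=sense(); 
for z in(.2,.25,.3,.35): print(z,((proj("top",[.4884,.0163,z])-[255,225])*6).round(0))
E
```

```text
176 ...##+.#########################..+#########.
177 ........########################++#########+.
178 ........##################################+..
179 ........#################################+...
180 .........###############################+....
181 ..........+#############################.....
182 ...........+++#########################......
183 ...........##########################+.......
184 ...........#########################+........
185 ...........+#######################+.........
186 ...........+######################+..........
187 ...........+#####################+...........
188 ............+###################+............
189 ............+##########+########.............
190 ............++#########+########.............
191 .............+##################.............
192 .............+#####+++##########.............
193 .............+#####..+#+#######+.............
194 ..............+###...+#+######+..............
195 ...............++....+#+#####+...............
196 .....................+#+####+................
197 .....................+++###+.................

[... 215 characters left out ...]
..................................
203 .............................................
204 .............................................
205 .............................................
206 .............................................
207 .............................................
208 .............................................
209 .............................................
210 .............................................
211 .............................................
212 .............................................
213 .............................................
214 .............................................
0.2 [425. 220.]
0.25 [428. 217.]
0.3 [431. 213.]
0.35 [434. 209.]
```

The difference image shows the fingertips about 30 mm higher than the reported TCP: right finger bottom at row 198, expected about 209. The columns match and the wrist is centred in the top view, so the offset is purely vertical. The first grip closed just above the worn spacer, so I'll go lower in steps and watch the force.

```bash
python3 - <<'E'
from h import *
plan([(.4865,.0155,.09,96,2),(.4865,.0155,.04,96,2),(.4865,.0155,.025,96,1)],.1)
E
```

```text
[0.0009, -0.0206, 0.0381, -0.0, 0.003, 0.011, 0.1],
[0.0006, -0.0206, 0.0381, -0.001, 0.003, 0.011, 0.1],
[-0.0, 0.0, 0.025, 0.0, -0.0, -0.0, 0.1],
[-0.0001, 0.0, 0.025, 0.0, -0.0, -0.0, 0.1],
[0.0, 0.0, 0.015, 0.0, -0.0, -0.0, 0.1],
```

Emit:
{"api": "apply_moves", "payload": {
  "plan": [
    [0.001,-0.021,0.038,0,0.003,0.011,0.1],
    [0.001,-0.021,0.038,0,0.003,0.011,0.1],
    [0,0,0.025,0,0,0,0.1],
    [0,0,0.025,0,0,0,0.1],
    [0,0,0.015,0,0,0,0.1],
    [0,0,0,0,0,0,0.1]
  ]
}}

```text
t: 4.12
tcp_pos: [0.4846, 0.0138, 0.023]
tool_rot: [-0.051, 0.999, 0.0, -0.003]
force: [0.7, 0.7, -0.1]
finger_gap: 0.449
gripper_force: 0.0
```

```bash
python3 - <<'E'
from h import *
st()
f=snapshot("scene")[:,:,::-1];cv2.imwrite("pics/s4f.png",f)
g=cv2.imread("pics/scene0.png").astype(int)
p=sense()["tcp_pos"];R=Ro.from_quat(sense()["tool_rot"]).as_matrix()
for dy in(-.032,-.018): print([proj("scene",p+R@[.011,dy,-h]).round(0).tolist() for h in(0,.03)])
d=np.abs(g-f).max(2)
for r in range(222,262): print(r,''.join('#' if v>60 else('+' if v>25 else '.') for v in d[r,270:325]))
E
```

```text
4.12 [0.4846 0.0138 0.023 ] yaw 95.8 F [ 0.7  0.7 -0.1] gap 0.449 0.0
[[303.0, 262.0], [303.0, 254.0]]
[[298.0, 260.0], [298.0, 252.0]]
222 ...............................+####+.+++++............
223 ...............................+####+.+++++............
224 ...............................+####+.++++++...........
225 ...............................+#####..++++++....+.....
226 ...............................+#####+...+++++++++.....
227 ...............................+#####+....++++++#+.....
228 ...............................++####+......+++##+.....
229 ................................+####+........+##+.....
230 ................................+####+..+.....++++.....
231 ................................+####+..+......++......
232 ................................+####+.++..............
233 .............++..................++++..................
234 ............+#+........................................
235 .............++........+###+...........................
236 ...........+#+.+++....+######..........................
237 ...........+######++++#######+.........................
238 
[... 735 characters left out ...]
#+..............#####+..................
251 #######+......................+###++......+.+..........
252 #######+......................###+.......+.............
253 #######......................+##+...............+......
254 .+#####++++..................###+................+.....
255 ..++#######+................#####+.....................
256 ....+######+.....+++.......#######+.....++.............
257 ......+######+..+##+......+########+##++###+...........
258 .......++#####++###+.....+##################+..........
259 .........+########+.....+####################+.........
260 ..........++######+....+######################+.....+..
261 ............++####+....#######################.......+.
```

Emit:
{"api": "apply_moves", "payload": {
  "plan": [
    [0,0,0.004,0,0,0,0.1],
    [0,0,0,0,0,0,1],
    [0,0,0,0,0,0,1],
    [0,0,0,0,0,0,1],
    [0,0,0,0,0,0,1]
  ]
}}

```text
t: 4.8
tcp_pos: [0.4859, 0.014, 0.0206]
tool_rot: [-0.051, 0.999, -0.0, -0.001]
force: [0.2, 0.6, 1.6]
finger_gap: 0.129
gripper_force: 45.4
```

```bash
python3 - <<'E'
from h import *
plan([(.488,.0145,.12,96,2),(.68,.008,.12,96,4),(.68,.008,.04,96,2)],1)
E
```

```text
[-0.001, 0.0001, -0.0497, -0.0, -0.001, -0.001, 1],
[-0.0011, 0.0001, -0.0497, -0.0, -0.0, -0.001, 1],
[-0.0476, -0.0066, -0.0, -0.0, -0.0, -0.0, 1],
[-0.0476, -0.0066, -0.0, -0.0, -0.0, -0.0, 1],
[-0.0475, -0.0066, -0.0, -0.0, -0.0, -0.0, 1],
[-0.0476, -0.0066, -0.0001, -0.0, -0.0, -0.0, 1],
[-0.0, -0.0, 0.04, -0.0, -0.0, -0.0, 1],
[-0.0, -0.0, 0.04, -0.0, -0.0, -0.0, 1],
```

Emit:
{"api": "apply_moves", "payload": {
  "plan": [
    [-0.001,0,-0.05,0,0,0,1],
    [-0.001,0,-0.05,0,0,0,1],
    [-0.047,-0.007,0,0,0,0,1],
    [-0.048,-0.007,0,0,0,0,1],
    [-0.048,-0.006,0,0,0,0,1],
    [-0.048,-0.006,0,0,0,0,1],
    [0,0,0.03,0,0,0,1],
    [0,0,0.02,0,0,0,1]
  ]
}}

```text
t: 5.8
tcp_pos: [0.6792, 0.0081, 0.0678]
tool_rot: [-0.051, 0.999, 0.0, -0.003]
force: [-0.1, -0.1, 0.1]
finger_gap: 0.131
gripper_force: 45.0
```

```bash
python3 - <<'E'
from h import *
st()
f=snapshot("scene")[:,:,::-1]
# bin mouth in scene & clamp gap check
print([proj("scene",[x,y,.045]).round(0).tolist() for x,y in[(.74,.07),(.742,-.04),(.625,-.042),(.62,.068)]])
f2=lambda i,k:cv2.resize(i,None,fx=k,fy=k,interpolation=cv2.INTER_CUBIC)
cv2.imwrite("pics/c7.png",f2(f[130:300,240:400],3.5))
E
```

```text
5.8 [0.6792 0.0081 0.0678] yaw 95.9 F [-0.1 -0.1  0.1] gap 0.131 44.99280377291143
[[341.0, 181.0], [375.0, 199.0], [349.0, 225.0], [313.0, 206.0]]
```

View pics/c7.png

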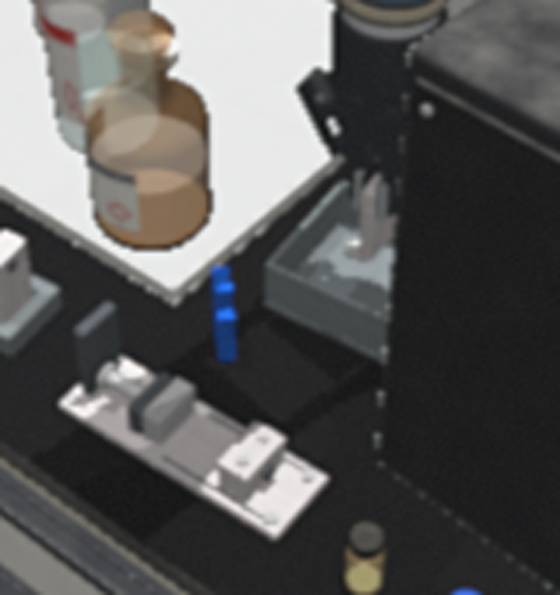

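Emit:
{"api": "apply_moves", "payload": {
  "plan": [
    [0,0,0.03,0,0,0,1],
    [0,0,0,0,0,0,0],
    [0,0,0,0,0,0,0],
    [0,0,-0.055,0,0,0,0],
    [0,0,-0.055,0,0,0,0]
  ]
}}

```text
t: 6.48
tcp_pos: [0.6807, 0.0078, 0.1522]
tool_rot: [-0.051, 0.999, -0.0, -0.001]
force: [0.8, -0.4, 1.4]
finger_gap: 0.497
gripper_force: 0.0
```

```bash
python3 - <<'E'
from h import *
st();plan([(.52,.02,.15,80,3),(.495,.2025,.13,7.5,7)],-.6);print(sense()["q"])
E
```

```text
6.47 [0.6807 0.0078 0.1522] yaw 95.9 F [ 0.8 -0.4  1.4] gap 0.497 0.0
[0.0529, 0.0095, 0.0008, -0.0, -0.0, 0.092, -0.6],
[0.0535, 0.0046, 0.0008, -0.0, -0.001, 0.092, -0.6],
[0.0537, -0.0003, 0.0008, -0.0, -0.0, 0.093, -0.6],
[0.0081, 0.025, 0.0028, -0.0, 0.0, 0.181, -0.6],
[0.0124, 0.0232, 0.0029, -0.0, 0.0, 0.181, -0.6],
[0.0164, 0.0206, 0.0028, -0.0, 0.0, 0.181, -0.6],
[0.0198, 0.0173, 0.0029, -0.0, 0.0, 0.181, -0.6],
[0.0226, 0.0134, 0.0028, -0.0, 0.0, 0.18, -0.6],
[0.0247, 0.0092, 0.0029, -0.0, 0.0, 0.181, -0.6],
[0.0259, 0.0046, 0.0028, -0.0, 0.0, 0.18, -0.6],
[-1.52047291e-01  6.58182310e-01  1.32789264e+00 -5.27611175e-04
  1.15672586e+00 -1.82482129e+00]
```

Emit:
{"api": "apply_moves", "payload": {
  "plan": [
    [0.053,0.01,0.001,0,0,0.092,-0.6],
    [0.0535,0.005,0.001,0,0,0.092,-0.6],
    [0.0535,0,0.001,0,0,0.092,-0.6],
    [0.008,0.025,0.003,0,0,0.18,-0.6],
    [0.0125,0.023,0.003,0,0,0.18,-0.6],
    [0.0165,0.0205,0.003,0,0,0.18,-0.6],
    [0.02,0.0175,0.003,0,0,0.18,-0.6],
    [0.0225,0.0135,0.003,0,0,0.18,-0.6]
  ]
}}

```text
t: 7.48
tcp_pos: [0.5025, 0.1525, 0.1341]
tool_rot: [0.514, 0.858, 0.001, 0.001]
force: [0.7, 0.1, 1.1]
finger_gap: 0.8
gripper_force: 0.0
```

Emit:
{"api": "apply_moves", "payload": {
  "plan": [
    [0.0245,0.009,0.003,0,0,0.18,-0.6],
    [0.026,0.005,0.003,0,0,0.18,-0.6],
    [0,0,0,0,0,0,-0.6]
  ]
}}

```text
t: 7.85
tcp_pos: [0.4948, 0.2051, 0.1277]
tool_rot: [0.655, 0.755, 0.0, 0.0]
force: [-0.1, 0.0, 0.1]
finger_gap: 0.798
gripper_force: 0.0
```

```bash
python3 - <<'E'
from h import *
st();plan([(.495,.2025,.06,7.5,1),(.495,.2025,.014,7.5,1)],-.5)
E
```

```text
7.85 [0.4948 0.2051 0.1277] yaw 8.1 F [-0.1  0.   0.1] gap 0.798 0.0
[-0.0026, -0.0002, 0.0677, 0.001, -0.0, 0.01, -0.5],
[-0.0, 0.0, 0.046, -0.0, -0.0, 0.0, -0.5],
```

Emit:
{"api": "apply_moves", "payload": {
  "plan": [
    [-0.0025,0,0.06,0,0,0.01,-0.5],
    [0,0,0.04,0,0,0,-0.4],
    [0,0,0.014,0,0,0,-0.4],
    [0,0,0,0,0,0,1],
    [0,0,0,0,0,0,1],
    [0,0,0,0,0,0,1]
  ],
  "force": 40
}}

```text
t: 8.6
tcp_pos: [0.4957, 0.2013, 0.0137]
tool_rot: [0.661, 0.751, 0.0, 0.0]
force: [0.3, 0.0, -0.8]
finger_gap: 0.417
gripper_force: 40.1
```

```bash
python3 - <<'E'
from h import *
st();print(np.degrees(sense()["ft_torque"]).round(1))
E
```

```text
8.6 [0.4957 0.2013 0.0137] yaw 7.3 F [ 0.3  0.  -0.8] gap 0.417 40.05410671234131
[-1.1  1.8 -0.3]
```

```bash
python3 - <<'E'
from h import *
B=lambda p:(275+p[0]/8-.44,245+(p[1]-300)/8-.44)
C=lambda p:(240+p[0]/3.5-.36,130+p[1]/3.5-.36)
a=np.radians(2.8);c0=np.array([.4897,.0187]);M=np.array([[np.cos(a),np.sin(a)],[-np.sin(a),np.cos(a)]])
own=lambda P:(M@(P[:2]-c0)*1e3).round(1).tolist()
for n,f,p,z in[('top',B,(522,357),.036),('top',B,(528,515),.036),('top',B,(355,385),.037),('top',B,(357,500),.037),('scene',C,(220,460),.036),('scene',C,(262,423),.036),('scene',C,(288,437),.036),('scene',C,(248,474),.036),('scene',C,(166,414),.037),('scene',C,(195,385),.037)]:
    P=ray(n,f(p),z);print(n,p,P[:2].round(4),own(P))
# grip plate from top, z=.08; bearing z .034
for p in[(88,400),(135,400),(88,520),(140,520)]: print('plate',own(ray('top',B(p),.08)))
for p in[(250,390),(297,390),(258,520),(300,520)]: print('bearing',own(ray('top',B(p),.034)))
E
```

```text
top (522, 357) [ 0.5143 -0.0193] [22.7, -39.1]
top (528, 515) [ 0.4687 -0.0199] [-22.9, -37.5]
top (355, 385) [0.5069 0.0296] [17.7, 10.1]
top (357, 500) [0.4737 0.0296] [-15.4, 11.7]
scene (220, 460) [ 0.4724 -0.0221] [-19.3, -39.9]
scene (262, 423) [ 0.514  -0.0237] [22.2, -43.5]
scene (288, 437) [ 0.5158 -0.0448] [23.0, -64.7]
scene (248, 474) [ 0.4753 -0.0437] [-17.4, -61.6]
scene (166, 414) [0.4782 0.031 ] [-10.9, 12.8]
scene (195, 385) [0.5099 0.0327] [20.9, 13.0]
plate [16.9, 84.7]
plate [16.0, 71.6]
plate [-16.2, 86.5]
plate [-17.1, 72.1]
bearing [18.3, 40.8]
bearing [17.5, 27.1]
bearing [-19.3, 40.8]
bearing [-20.1, 28.6]
```

```bash
python3 - <<'E'
from h import *
plan([(.4957,.2013,.125,7.3,2),(.491,-.0075,.125,2.5,4),(.491,-.0075,.03,2.5,2)],1)
E
```

```text
[0.0, 0.0001, -0.0557, 0.0, -0.0, -0.0, 1],
[0.0001, 0.0, -0.0556, 0.001, -0.0, -0.0, 1],
[-0.0516, -0.0078, -0.0, -0.0, -0.0, 0.021, 1],
[-0.0518, -0.0067, -0.0, -0.0, -0.0, 0.021, 1],
[-0.0519, -0.0056, -0.0, -0.0, -0.0, 0.021, 1],
[-0.0521, -0.0045, -0.0001, -0.0, -0.0, 0.021, 1],
[0.0, -0.0, 0.0475, -0.0, -0.0, -0.0, 1],
[0.0, -0.0, 0.0475, -0.0, -0.0, -0.0, 1],
```

Emit:
{"api": "apply_moves", "payload": {
  "plan": [
    [0,0,-0.055,0,0,0,1],
    [0,0,-0.056,0,0,0,1],
    [-0.0515,-0.008,0,0,0,0.021,1],
    [-0.052,-0.0065,0,0,0,0.021,1],
    [-0.052,-0.0055,0,0,0,0.021,1],
    [-0.052,-0.0045,0,0,0,0.021,1],
    [0,0,0.04,0,0,0,1],
    [0,0,0.02,0,0,0,1]
  ]
}}

```text
t: 9.6
tcp_pos: [0.4897, -0.0088, 0.063]
tool_rot: [0.692, 0.721, -0.001, -0.001]
force: [-0.4, -0.0, -0.7]
finger_gap: 0.414
gripper_force: 43.8
```

```bash
python3 - <<'E'
from h import *
st();plan([(.491,-.0075,.03,2.5,2)],1)
b=snapshot("scene")
cv2.imwrite("pics/s8f.png",b[:,:,::-1])
E
```

```text
9.6 [ 0.4897 -0.0088  0.063 ] yaw 2.4 F [-0.4 -0.  -0.7] gap 0.414 43.75238835811615
[0.0006, 0.0007, 0.0165, -0.001, 0.0, -0.001, 1],
[0.0007, 0.0007, 0.0165, -0.001, 0.0, -0.002, 1],
```

Emit:
{"api": "apply_moves", "payload": {
  "plan": [
    [0.002,0.001,0.01,0,0,0,1],
    [0,0,0.012,0,0,0,1],
    [0,0,0.012,0,0,0,1],
    [0,0,0.01,0,0,0,1],
    [0,0,0,0,0,0,1]
  ]
}}

```text
t: 10.28
tcp_pos: [0.4903, -0.0056, 0.0185]
tool_rot: [0.692, 0.722, -0.001, -0.001]
force: [-0.7, 0.3, -1.2]
finger_gap: 0.415
gripper_force: 43.7
```

Emit:
{"api": "apply_moves", "payload": {
  "plan": [
    [0,0,0.003,0,0,0,1],
    [-0.001,0,0.0005,0,0,0,1],
    [-0.001,0,0,0,0,0,1],
    [-0.001,0,0,0,0,0,1]
  ]
}}

```text
t: 10.78
tcp_pos: [0.4912, -0.0089, 0.016]
tool_rot: [0.692, 0.722, -0.001, -0.0]
force: [-0.8, -0.3, -2.4]
finger_gap: 0.417
gripper_force: 43.7
```

Emit:
{"api": "apply_moves", "payload": {
  "plan": [
    [-0.001,0,0,0,0,0,1],
    [-0.001,0,0,0,0,0,1],
    [0,0,0,0,0,0,1]
  ]
}}

```text
t: 11.15
tcp_pos: [0.4912, -0.0109, 0.0158]
tool_rot: [0.692, 0.722, -0.001, -0.001]
force: [0.1, 0.7, -1.8]
finger_gap: 0.416
gripper_force: 43.7
```

Emit:
{"api": "apply_moves", "payload": {
  "plan": [
    [-0.001,0,0.0005,0,0,0,1],
    [-0.001,0,0.0005,0,0,0,1],
    [0,0,0,0,0,0,1]
  ]
}}

```text
t: 11.52
tcp_pos: [0.4912, -0.0129, 0.0147]
tool_rot: [0.692, 0.722, -0.001, -0.001]
force: [-0.4, 0.1, -1.7]
finger_gap: 0.416
gripper_force: 43.7
```

Emit:
{"api": "apply_moves", "payload": {
  "plan": [
    [-0.001,0,0.0005,0,0,0,1],
    [-0.001,0,0,0,0,0,1],
    [0,0,0,0,0,0,1]
  ]
}}

```text
t: 11.9
tcp_pos: [0.491, -0.0132, 0.0144]
tool_rot: [0.692, 0.722, -0.0, -0.001]
force: [0.9, 7.8, 1.1]
finger_gap: 0.416
gripper_force: 44.0
```

Emit:
{"api": "apply_moves", "payload": {
  "plan": [
    [0.001,0,0.0005,0,0,0,1],
    [0,0,0,0,0,0,-0.4],
    [0,0,0,0,0,0,-0.4],
    [0,0,-0.03,0,0,0,-0.4],
    [0,0,-0.045,0,0,0,-0.4],
    [0,0,-0.04,0,0,0,-0.4]
  ]
}}

```text
t: 12.65
tcp_pos: [0.4915, -0.0142, 0.1301]
tool_rot: [0.692, 0.722, -0.001, -0.0]
force: [0.7, -0.4, -0.3]
finger_gap: 0.696
gripper_force: 0.0
```

```bash
python3 - <<'E'
from h import *
st();plan([(.491,.245,.125,7.5,5),(.491,.245,.014,7.5,3)],-.4)
E
```

```text
12.65 [ 0.4915 -0.0142  0.1301] yaw 2.4 F [ 0.7 -0.4 -0.3] gap 0.696 0.0
[0.0518, 0.0021, 0.001, -0.0, 0.0, -0.018, -0.4],
[0.0518, 0.003, 0.001, -0.0, 0.0, -0.018, -0.4],
[0.0517, 0.004, 0.001, -0.001, 0.0, -0.017, -0.4],
[0.0516, 0.0049, 0.001, -0.0, 0.0, -0.018, -0.4],
[0.0515, 0.0057, 0.0009, -0.001, 0.0, -0.017, -0.4],
[0.0, 0.0, 0.037, 0.0, 0.0, -0.0, -0.4],
[0.0, 0.0, 0.037, 0.0, 0.0, -0.0, -0.4],
[0.0, 0.0, 0.037, 0.0, 0.0, -0.0, -0.4],
```

Emit:
{"api": "apply_moves", "payload": {
  "plan": [
    [0.052,0.0015,0.001,0,0,-0.018,-0.4],
    [0.052,0.0025,0.001,0,0,-0.018,-0.4],
    [0.0515,0.0035,0.001,0,0,-0.018,-0.4],
    [0.0515,0.0045,0.001,0,0,-0.018,-0.4],
    [0.0515,0.0055,0.001,0,0,-0.018,-0.4],
    [0,0,0.03,0,0,0,-0.4],
    [0,0,0,0,0,0,-0.4]
  ]
}}

```text
t: 13.52
tcp_pos: [0.4864, 0.2452, 0.0921]
tool_rot: [0.658, 0.753, -0.003, -0.002]
force: [0.3, -0.2, -0.1]
finger_gap: 0.698
gripper_force: 0.0
```

```bash
python3 - <<'E'
from h import *
st();plan([(.4895,.2445,.014,7.5,3)],-.4)
g=cv2.imread("pics/scene0.png")[218:300,255:340]; f=snapshot("scene")[:,:,::-1]; cv2.imwrite("pics/s9f.png",f)
E
```

```text
13.53 [0.4864 0.2452 0.0921] yaw 7.7 F [ 0.3 -0.2 -0.1] gap 0.698 0.0
[-0.0004, 0.0012, 0.026, -0.002, 0.0, 0.001, -0.4],
[-0.0003, 0.0011, 0.026, -0.002, 0.0, 0.001, -0.4],
[-0.0004, 0.001, 0.0261, -0.003, 0.001, 0.001, -0.4],
```

Emit:
{"api": "apply_moves", "payload": {
  "plan": [
    [-0.0005,0.001,0.03,-0.002,0,0.001,-0.4],
    [0,0.001,0.03,-0.002,0,0.001,-0.4],
    [0,0.001,0.018,-0.002,0,0,-0.4],
    [0,0,0,0,0,0,-0.4],
    [0,0,0,0,0,0,1],
    [0,0,0,0,0,0,1],
    [0,0,0,0,0,0,1]
  ]
}}

```text
t: 14.45
tcp_pos: [0.4922, 0.2452, 0.0171]
tool_rot: [0.659, 0.752, 0.002, 0.002]
force: [-1.5, -2.1, 7.4]
finger_gap: 0.413
gripper_force: 40.7
```

```bash
python3 - <<'E'
from h import *
st();s=sense()["tcp_pos"];plan([(s[0],s[1],.125,7.5,2),(.4915,.0125,.125,2.5,4),(.4915,.0125,.065,2.5,2)],1)
E
```

```text
14.45 [0.4922 0.2452 0.0171] yaw 7.5 F [-1.5 -2.1  7.4] gap 0.413 40.69555342197418
[-0.0, 0.0003, -0.0539, 0.003, 0.0, 0.0, 1],
[-0.0, 0.0002, -0.054, 0.003, 0.0, 0.0, 1],
[-0.0576, -0.0078, 0.0, 0.0, 0.0, 0.022, 1],
[-0.0578, -0.0065, 0.0, 0.0, 0.0, 0.022, 1],
[-0.058, -0.0053, 0.0, 0.0, 0.0, 0.022, 1],
[-0.058, -0.004, 0.0, 0.0, 0.0, 0.022, 1],
[-0.0, 0.0, 0.03, 0.0, 0.0, -0.0, 1],
[-0.0, 0.0, 0.03, 0.0, 0.0, -0.0, 1],
```

Emit:
{"api": "apply_moves", "payload": {
  "plan": [
    [0,0,-0.055,0.003,0,0,1],
    [0,0,-0.055,0.003,0,0,1],
    [-0.0575,-0.008,0,0,0,0.022,1],
    [-0.0575,-0.007,0,0,0,0.022,1],
    [-0.0575,-0.006,0,0,0,0.022,1],
    [-0.0575,-0.0045,0,0,0,0.022,1],
    [0,0,0.03,0,0,0,1],
    [0,0,0.01,0,0,0,1]
  ]
}}

```text
t: 15.45
tcp_pos: [0.4873, 0.0133, 0.0849]
tool_rot: [0.692, 0.721, -0.001, -0.002]
force: [0.3, -0.1, -0.7]
finger_gap: 0.414
gripper_force: 41.8
```

```bash
python3 - <<'E'
from h import *
snapshot("scene");snapshot("scene")
st();plan([(.4905,.0145,.07,2.5,1),(.4905,.0145,.02,2.5,4)],1)
f=snapshot("scene")[:,:,::-1];cv2.imwrite("pics/s10f.png",f)
E
```

```text
15.55 [0.4872 0.0144 0.085 ] yaw 2.5 F [ 0.6 -0.1 -1.9] gap 0.414 41.79929494857788
[-0.0, 0.0033, 0.015, -0.005, -0.001, -0.0, 1],
[-0.0, 0.0, 0.0125, 0.0, 0.0, -0.0, 1],
[-0.0, 0.0, 0.0125, 0.0, 0.0, -0.0, 1],
[-0.0, 0.0, 0.0125, 0.0, 0.0, -0.0, 1],
[-0.0, 0.0, 0.0125, 0.0, 0.0, -0.0, 1],
```

Emit:
{"api": "apply_moves", "payload": {
  "plan": [
    [0,0.0035,0,-0.004,0,0,1],
    [0,0,0.008,0,0,0,1],
    [0,0,0.012,0,0,0,1],
    [0,0,0.012,0,0,0,1],
    [0,0,0,0,0,0,1]
  ]
}}

```text
t: 16.23
tcp_pos: [0.4907, 0.0141, 0.0524]
tool_rot: [0.692, 0.722, -0.0, -0.001]
force: [0.6, 0.1, -1.3]
finger_gap: 0.41
gripper_force: 41.8
```

Emit:
{"api": "apply_moves", "payload": {
  "plan": [
    [0,0,0.012,0,0,0,1],
    [0,0,0.012,0,0,0,1],
    [0,0,0.007,0,0,0,1],
    [0,0,0,0,0,0,1]
  ]
}}

```text
t: 16.73
tcp_pos: [0.4914, 0.014, 0.0221]
tool_rot: [0.692, 0.722, 0.0, 0.0]
force: [-0.2, -0.4, -1.2]
finger_gap: 0.41
gripper_force: 41.8
```

Emit:
{"api": "apply_moves", "payload": {
  "plan": [
    [0,0,0.003,0,0,0,1],
    [0,0,0.0015,0,0,0,1],
    [-0.001,0,0,0,0,0,1],
    [-0.001,0,0,0,0,0,1],
    [0,0,0,0,0,0,1]
  ]
}}

```text
t: 17.35
tcp_pos: [0.4917, 0.0123, 0.0185]
tool_rot: [0.692, 0.722, 0.001, 0.0]
force: [-0.7, 3.3, 1.4]
finger_gap: 0.412
gripper_force: 43.5
```

Emit:
{"api": "apply_moves", "payload": {
  "plan": [
    [-0.001,0,0.001,0,0,0,1],
    [0,0,0,0,0,0,1]
  ]
}}

```text
t: 17.6
tcp_pos: [0.4914, 0.012, 0.0176]
tool_rot: [0.692, 0.722, 0.001, -0.0]
force: [-0.4, 7.2, 4.3]
finger_gap: 0.414
gripper_force: 45.6
```

Emit:
{"api": "apply_moves", "payload": {
  "plan": [
    [0.001,0,0,0,0,0,1],
    [0,0,0,0,0,0,-0.4],
    [0,0,0,0,0,0,-0.4],
    [0,0,-0.03,0,0,0,-0.4],
    [0,0,-0.04,0,0,0,-0.4],
    [0.01,0,-0.03,0,0,0,0.5],
    [0.055,-0.002,0,0,0,0,1],
    [0.055,-0.003,0,0,0,0,1]
  ]
}}

```text
t: 18.6
tcp_pos: [0.4827, 0.132, 0.118]
tool_rot: [0.693, 0.721, 0.002, 0.002]
force: [0.4, 0.3, 0.1]
finger_gap: 0.059
gripper_force: 0.0
```

```bash
python3 - <<'E'
from h import *
st();f=snapshot("scene")[:,:,::-1];cv2.imwrite("pics/s11f.png",f)
f2=cv2.resize(f[175:300,225:345],None,fx=4.7,fy=4.7,interpolation=cv2.INTER_CUBIC)
cv2.imwrite("pics/c10.png",f2)
plan([(.486,.128,.11,2.5,1),(.486,.128,.012,2.5,3)],1)
E
```

```text
18.6 [0.4827 0.132  0.118 ] yaw 2.3 F [0.4 0.3 0.1] gap 0.059 0.0
[-0.0104, 0.0052, 0.0078, 0.003, -0.003, 0.001, 1],
[-0.0, -0.0, 0.0327, -0.0, -0.0, 0.0, 1],
[-0.0, -0.0, 0.0326, -0.0, -0.0, 0.0, 1],
[-0.0, -0.0, 0.0327, -0.0, -0.0, 0.0, 1],
```

View pics/c10.png

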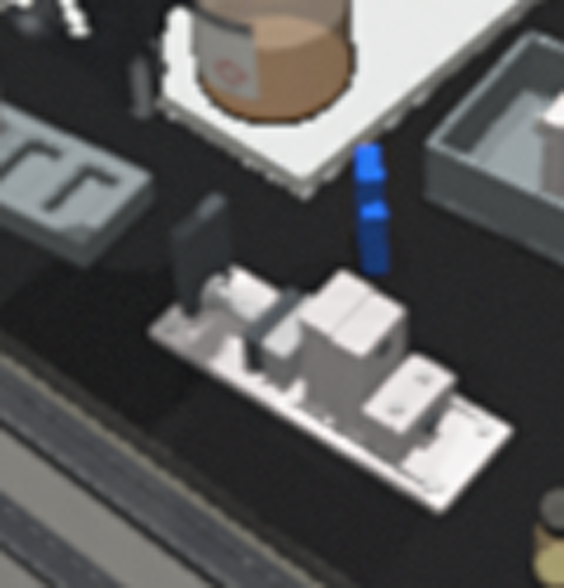

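Both blocks stand squarely side by side against the cell block (tops at about (350,310)), and the worn spacer is in the bin at the right. Next I push the jaw from behind its plate.

Emit:
{"api": "apply_moves", "payload": {
  "plan": [
    [-0.004,0.004,0.01,0.003,-0.003,0,1],
    [0,0,0.03,0,0,0,1],
    [0,0,0.035,0,0,0,1],
    [0,0,0.031,0,0,0,1],
    [0,0,0,0,0,0,1]
  ],
  "force": 60
}}

```text
t: 19.27
tcp_pos: [0.4843, 0.1259, 0.009]
tool_rot: [0.692, 0.722, -0.004, -0.001]
force: [-0.3, -0.8, -0.3]
finger_gap: -0.0
gripper_force: 0.0
```

Emit:
{"api": "apply_moves", "payload": {
  "plan": [
    [-0.004,0.001,0,0,0.004,0,1],
    [-0.003,0,0,0,0.003,0,1],
    [-0.003,0,0,0,0,0,1],
    [-0.003,0,0,0,0,0,1],
    [0,0,0,0,0,0,1]
  ]
}}

```text
t: 19.9
tcp_pos: [0.4875, 0.1145, 0.0117]
tool_rot: [0.692, 0.722, 0.001, -0.002]
force: [-0.3, 2.4, 1.3]
finger_gap: -0.001
gripper_force: 0.0
```

Emit:
{"api": "apply_moves", "payload": {
  "plan": [
    [-0.002,0,0,0,0,0,1],
    [-0.002,0,0,0,0,0,1],
    [-0.002,0,0,0,0,0,1],
    [0,0,0,0,0,0,1]
  ]
}}

```text
t: 20.4
tcp_pos: [0.4874, 0.1092, 0.0112]
tool_rot: [0.692, 0.722, 0.001, -0.002]
force: [0.2, 7.0, 1.5]
finger_gap: -0.005
gripper_force: 0.0
```

Emit:
{"api": "apply_moves", "payload": {
  "plan": [
    [-0.001,0,0,0,0,0,1],
    [-0.001,0,0,0,0,0,1],
    [0,0,0,0,0,0,1]
  ]
}}

```text
t: 20.78
tcp_pos: [0.4874, 0.1092, 0.0113]
tool_rot: [0.692, 0.721, 0.002, -0.003]
force: [-0.5, 17.3, 1.3]
finger_gap: 0.002
gripper_force: 0.0
```

The jaw is tight on the stack at 17 N. To confirm the travel used, I'll measure the plate's shift between the open picture and now.

```bash
python3 - <<'E'
from h import *
st()
f=snapshot("scene")[:,:,::-1];cv2.imwrite("pics/s12f.png",f)
up=lambda i:cv2.resize(i,None,fx=8,fy=8,interpolation=cv2.INTER_CUBIC)
gr=lambda i:up(cv2.cvtColor(i,cv2.COLOR_BGR2GRAY)).astype(np.float32)
a=np.radians(2.7);u=np.array([np.sin(a),-np.cos(a)]) # clamp -y
P=lambda own,z,s:proj("scene",[*(np.array([.4897,.0187])-u*(own-s)),z])
print('px per 10mm plate',(P(.08,.06,.01)-P(.08,.06,0)).round(2))
F=gr(f)
for src in("scene0.png","s11f.png"):
  g=gr(cv2.imread("pics/"+src))
  for nm,(r0,r1,c0,c1) in dict(plate=(214,242,259,277),platetop=(212,228,259,277),rod=(228,248,266,284),cell=(248,272,300,322)).items():
    t=g[r0*8:r1*8,c0*8:c1*8]
    m=cv2.matchTemplate(F[(r0-8)*8:(r1+8)*8,(c0-8)*8:(c1+8)*8],t,cv2.TM_CCOEFF_NORMED)
    _,v,_,l=cv2.minMaxLoc(m);print(src,nm,round(v,3),(np.array(l)/8-8).round(2))
E
```

```text
20.77 [0.4874 0.1092 0.0113] yaw 2.4 F [-0.5 17.3  1.3] gap 0.002 0.0
px per 10mm plate [3.15 1.85]
scene0.png plate 0.822 [3.25 1.25]
scene0.png platetop 0.762 [3.25 1.5 ]
scene0.png rod 0.819 [1.38 0.5 ]
scene0.png cell 0.77 [0.12 0.12]
s11f.png plate 0.818 [3.5 1.5]
s11f.png platetop 0.752 [1.88 2.12]
s11f.png rod 0.82 [1.5  0.62]
s11f.png cell 0.998 [0. 0.]
```

The shift is about 9.6 mm of travel, so the gap was about 49.6 mm. One block would have needed 29.6 mm (over the 29 mm stop), so two is right. I'll press slightly firmer and settle.

Emit:
{"api": "apply_moves", "payload": {
  "plan": [
    [-0.001,0,0,0,0,0,1],
    [0,0,0,0,0,0,1],
    [0,0,0,0,0,0,1],
    [0,0,0,0,0,0,1]
  ]
}}

```text
t: 21.32
tcp_pos: [0.4874, 0.1092, 0.0113]
tool_rot: [0.693, 0.721, 0.003, -0.003]
force: [0.4, 21.9, 2.5]
finger_gap: 0.0
gripper_force: 0.0
```

```bash
python3 - <<'E'
from h import *
st()
f=snapshot("scene")[:,:,::-1].astype(int);g=cv2.imread("pics/s12f.png").astype(int)
print('changed px in clamp',(np.abs(f-g).max(2)[215:285,255:340]>25).sum())
print(sign_off())
E
```

```text
21.32 [0.4874 0.1092 0.0113] yaw 2.3 F [ 0.4 21.9  2.5] gap 0.0 0.0
changed px in clamp 8
the job is handed in; nothing more can be done
None
```

The job is handed in at about 21 s: the worn spacer is in the reject bin, and two good spacers stand between jaw and cell block with the gripper pushing the jaw forward at about 22 N after roughly 9.6 mm of its 29 mm travel; I did not check the vials and timer again at the end.

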